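# Set the patty press: press its sprung ejector plate home

## Task

Get the burger-patty press ready for filling: take the presser by its wooden handle and, with its flat steel foot, push the sprung steel plate in the press squarely down until it is fully home and level under both red catches, so that it stays down by itself. Use the presser for this, not the fingers. Then stand the presser upright on the yellow plate again, all of its foot on the plate, without knocking it over or disturbing anything else.

Things in the scene. Friction and masses are not known exactly. Their poses are not given: they have to be found in the camera images.
- press_mouth (a point): centre of the open mouth of the patty press, level with its rim, 62 mm above the worktop; z axis up. Bore 103 mm across; inside it the red noses of the two catches, sloped on top, reach in to 44.5 mm from the axis, at the press's -x side (front) and +x side (back).
- patty_press: the patty press: a round white mould standing firmly on the worktop (it does not shift), 116 mm across the rim, 123 mm across the foot; origin at the centre of its underside, z up. Two catch housings with red tabs stick out of its wall to 71 mm from the axis on its -x and +x sides, 25 to 55 mm above the worktop.
- ejector_top (a point): centre of the top face of the steel ejector plate in the press's bore (97 mm across, 5 mm thick); z axis = its face normal. It starts 4 mm below the rim, pushed up by a spring, and can tip up to about 0.1 rad any way about its centre if it is not pressed squarely.
- ejector_plate: the same steel ejector plate; origin at the centre of its top face
- ejector (a joint): how far the ejector plate is pressed down, m: 0 up, 0.0255 where the catches hold it, 0.0275 against the bottom stop. A spring pushes back with about 3.5 N at the top and 9 N at the bottom; pushing the catches aside adds about 3 N on the way. Its edge must pass below both noses, so press it to the bottom stop, level.
- catch_front (a joint): how far the front catch (-x side of the press) is pushed outwards by the plate's edge, m: 0 at rest and again when it has snapped over the plate, up to 0.004 while the plate's edge passes; sprung inwards
- catch_back (a joint): the same for the back catch (+x side of the press)
- presser_center (a point): centre of the presser, half-way up (65 mm above the underside of its foot), z axis up its handle. It is 130 mm tall, about 0.32 kg: a flat steel foot 76 mm across, 10 mm thick; a thin neck; a round straight wooden handle 33 mm across from 32 to 110 mm above the underside; a knob 39 mm across on top. It starts upright on the yellow plate.
- presser: the presser; origin at the centre of the underside of its foot, z axis up the handle
- plate_yellow: flat round yellow plate, 184 mm across, 7 mm thick, loose on the worktop; origin at the centre of its underside
- pepper_mill: dark wooden pepper mill, 58 mm across, 170 mm tall; origin at the centre of its underside
- salt_shaker: glass shaker with a grey top, 44 mm across, 90 mm tall; origin at the centre of its underside
- spice_jar: spice jar with a green cap, 46 mm across, 106 mm tall; origin at the centre of its underside
- oil_small: bottle with an ochre cap, 64 mm across, 191 mm tall; origin at the centre of its underside
- shaker: steel shaker near the front left corner, 38 mm across, 88 mm tall; origin at the centre of its underside
Mind the look-alikes: they are no part of the job. Leave any orange look-alike of the presser alone.

How it is judged:
By the outcome, as a careful person would: the job done as asked, in the order asked, and still so for the second after the job is handed in, with the robot touching nothing.
It also fails if it takes over 51 s, if anything falls off the work surface, if the arm or the gripper's body presses on something with over 40 N, if the wrist force passes 120 N, or if a joint passes its speed limit or range.

## Robot

A 6-joint arm with a two-finger parallel gripper is mounted at the origin on a cart in front of the work surface, level with it; the furniture and walls round the work are solid. World frame = base frame: x ahead of the robot, y to its left, z up, the work surface at z = 0. Lengths are in mm, angles in rad, forces in N, time in s.
With the tool pointing down it reaches from about 350 to 775 mm from the base axis. Payload 7.3 kg.
Tool frame: the origin (TCP) lies at the very end of the fingers, on their centre line; the grasp point (between the pads) lies 19 mm behind it; z points along the fingers, y is the line along which they close (so a half turn about z gives the same grasp; the last joint's range is limited). The gripper opens to 92 mm and grips with 3 to 60 N. Pads are 19 mm wide; open, the fingers measure 130 mm over their backs; the gripper's body (75 mm by 190 mm) begins 47 mm behind the grasp point.
Start: joints at [-1.334, 0.342, 1.524, -0, 1.275, -0.146], TCP at [196.121, -487.013, 226.741] pointing down, gripper open.
Joint ranges: [-2.53, 2.53], [-0.77, 2.02], [0.04, 2.7], [-1, 4.14], [0.28, 2.66], [-3.11, 3.11]. Speed limits (rad/s): [2.57, 2.57, 3.14, 3.14, 3.14, 3.14].

## Interface

Orientations are given as [roll, pitch, yaw] about the fixed x, y, z axes, in that order (R = Rz(yaw) Ry(pitch) Rx(roll)).
In Python, from plant import get_obs, capture, close_job gives the robot as it stands. The module is installed in compiled form; this text tells all that it offers.
- The arm moves only by the shell command python3 -m handwheel 'ROWS'. ROWS is JSON, a list of rows, each a list of 3 entries, a list of its own where there are three numbers: the turn, a rotation vector about the tool's x, y, z in degrees, then the shift along the tool's x, y, z in m, then the opening, from 0 (shut) to 1 (fully open). A call has 1 to 12 rows; each row is the pose to reach, as a shift and turn from the pose commanded when the call began, along the tool's axes at that moment; what a row does not reach only later rows make up. A row lasts 1/10 s, in which the tool goes at most 50 mm and 8.59 degrees, less where a joint would pass 70% of its speed; a pose out of reach is approached as far as the arm can. A call with a gripper value outside its range is refused whole. The fingers move at their own pace and stop on an object; the grip force is fixed at half the most. Time passes only in rows, so rows that repeat a pose let the fingers close. It gives the time, the measured TCP pose, the force, the opening and the grip force at its end, in the units of the state.
- get_obs(): the state, without advancing time (a new reading comes with each control period).
- capture(name): name is "scene" or "top"; returns a dict with "image" (420x560x3 uint8, red, green, blue), "depth" (420x560 float32, mm along the optical axis (not along the pixel's ray), 0 where there is no reading), "fx", "fy", "cx", "cy" (pixels), "k1" (the pictures are not rectified: a ray, as slopes to the right and down, at radius r is drawn at 1 + k1 r^2 times it, then the intrinsics apply), "camera_from_world" (4x4, takes a point from world to camera coordinates). Camera axes: x right, y down, z forward; pixel columns grow to the right and rows downward; lengths in mm; the calibration is good to about 2 mm. A picture is of the moment at which its call begins.
- close_job(): hands the job in; it is judged then, once.
The state is a dict: "time": time; "joint_positions": joint angles; "dq": joint speeds; "tau": joint torques, N m; "tool_pos": TCP position; "tcp_rot": TCP orientation; "contact_force": force on the tool from outside, world axes, zero at the start; "moment": the same for the moment, N m; "grip_width": finger opening in mm; "finger_force": force on a finger pad.
Only numpy, scipy, OpenCV 4.12 (cv2) and the standard library are available. Lean on these libraries where they do the work, as an engineer would, in place of code of your own. Each camera call takes 0.05 s, during which the arm holds its last target. There are 200 camera calls.

## Working session

There is one attempt and no reset: what is moved stays moved. The work goes in short steps, Python scripts to look and compute and a shell command to move; the robot and the scene stay as the last step left them, time stands still between calls to the robot, and variables do not carry over. Pictures are saved under pics/ and viewed, at most 10 in all, crops included, and the job is handed in when it is done.

```bash
mkdir -p pics; cat > h.py <<'E'
import numpy as np, cv2
from plant import get_obs, capture
def cap(n):
    c=capture(n); return c
def save(c,f,box=None,s=1):
    im=c["image"][:,:,::-1]
    if box: im=im[box[1]:box[3],box[0]:box[2]]
    im=cv2.resize(im,None,fx=s,fy=s,interpolation=cv2.INTER_CUBIC) if s!=1 else im
    cv2.imwrite("pics/"+f,im)
def ray(c,u,v):
    K=np.array([[c["fx"],0,c["cx"]],[0,c["fy"],c["cy"]],[0,0,1.]])
    p=cv2.undistortPoints(np.array([[[u,v]]],float),K,np.array([c["k1"],0,0,0.]))[0,0]
    T=np.array(c["camera_from_world"]);R=T[:3,:3];o=-R.T@T[:3,3]
    return o,R.T@np.array([p[0],p[1],1.])
def onz(c,u,v,z):
    o,d=ray(c,u,v); return o+d*(z-o[2])/d[2]
def pt(c,u,v):
    o,d=ray(c,u,v); return o+d*c["depth"][int(v),int(u)]
E
python3 - <<'E'
from h import *
a=cap("scene");b=cap("top")
import pickle;pickle.dump((a,b),open("c0.pkl","wb"))
save(a,"s0.png",s=1.4);save(b,"t0.png",s=1.4)
for c in(a,b):print(np.round(c["camera_from_world"],3).tolist(),c["fx"],c["k1"])
print(get_obs())
E
```

```text
[[0.966, -0.26, 0.008, -504.912], [-0.185, -0.709, -0.681, 194.02], [0.183, 0.656, -0.733, 1018.723], [0.0, 0.0, 0.0, 1.0]] 477.62956295436646 -0.14835721850519126
[[0.007, -0.999, 0.032, 33.315], [-0.993, -0.01, -0.115, 551.858], [0.115, -0.031, -0.993, 950.415], [0.0, 0.0, 0.0, 1.0]] 522.0986889370594 -0.19119009628658895
{'time': 0.1, 'joint_positions': array([-1.33401333e+00,  3.42623155e-01,  1.52490005e+00, -1.21115184e-06,
        1.27540558e+00, -1.46008448e-01]), 'dq': array([ 2.22483129e-04, -1.22918659e-03, -2.58868967e-03,  2.39289193e-03,
       -1.62610405e-03,  8.02664704e-05]), 'tau': array([ 1.43924295e-03, -4.32003808e+01, -2.44694674e+01,  7.18382746e-02,
        5.25894959e-02, -5.12763370e-05]), 'tool_pos': array([ 196.02539712, -486.64781702,  226.13746104]), 'tcp_rot': array([-3.14027057e+00, -1.93248007e-04,  3.82791673e-01]), 'contact_force': array([ 0.40351055, -0.34721308,  0.2736772 ]), 'moment': array([ 0.02727763, -0.02324163,  0.02435443]), 'finger_force': 0.0, 'grip_width': 91.83057224335722}
```

View pics/s0.png

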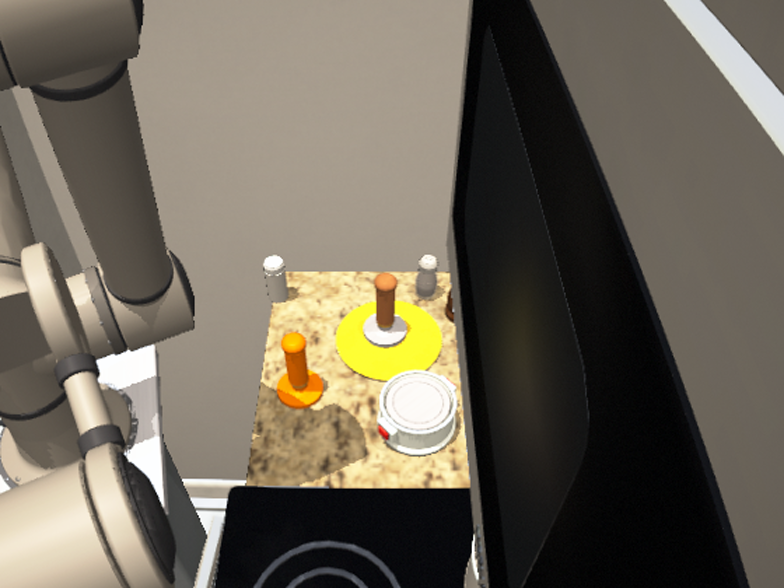

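View pics/t0.png

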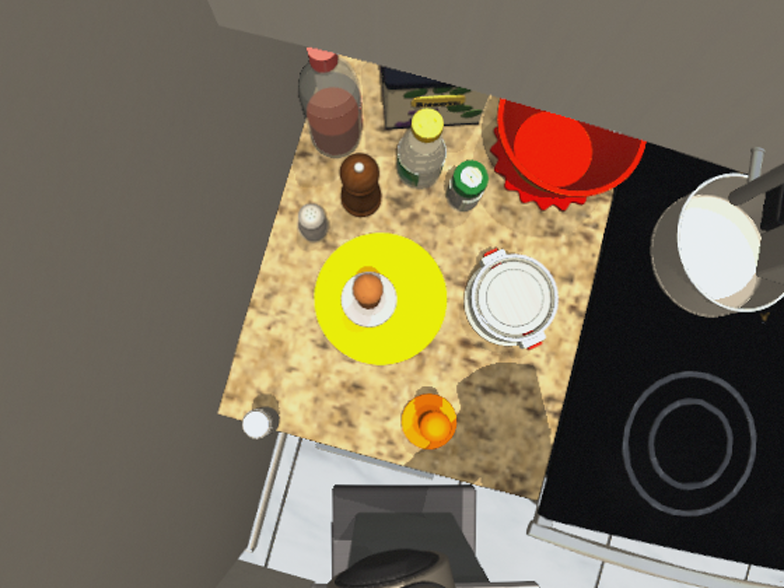

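In the scene view, the wooden-handled presser is at (385,300), the orange one at (297,370) and the press at (418,405), all in 1.4x pixels. In the top view the presser's knob is at (368,291) on the yellow plate, the orange presser at (430,425), the press at (513,298), and its red tabs at (491,257) and (534,341).

Things that could be taken for the presser, in top-view 1.4x pixels:
- wooden presser (368,291)
- orange presser (430,425)
- brown pepper mill (360,182)

I choose the wooden one on the yellow plate.

```bash
python3 - <<'E'
from h import *
import pickle
a,b=pickle.load(open("c0.pkl","rb"))
for c in(a,b):
    T=c["camera_from_world"];print("cam",np.round(-T[:3,:3].T@T[:3,3]))
def ell(m,box):
    mm=np.zeros_like(m);x0,y0,x1,y1=box;mm[y0:y1,x0:x1]=m[y0:y1,x0:x1]
    cs,_=cv2.findContours(mm,cv2.RETR_EXTERNAL,cv2.CHAIN_APPROX_NONE)
    return max(cs,key=cv2.contourArea)
def fit(c,cnt,z):
    P=np.array([onz(c,u,v,z)[:2] for u,v in cnt[:,0]])
    (x,y),r=cv2.minEnclosingCircle(P.astype(np.float32))
    A=np.c_[2*P,np.ones(len(P))];s=np.linalg.lstsq(A,(P**2).sum(1),rcond=None)[0]
    return np.round([x,y,r,s[0],s[1],np.sqrt(s[2]+s[0]**2+s[1]**2)],1)
hb=cv2.cvtColor(b["image"],cv2.COLOR_RGB2HSV);ha=cv2.cvtColor(a["image"],cv2.COLOR_RGB2HSV)
yb=cv2.inRange(hb,(25,180,120),(35,255,255));print("plate top",fit(b,ell(yb,(215,150,330,270)),7))
ya=cv2.inRange(ha,(25,180,120),(35,255,255));print("plate scene",fit(a,ell(ya,(230,200,330,275)),7))
wb=cv2.inRange(hb,(0,0,120),(180,60,255));wa=cv2.inRange(ha,(0,0,120),(180,60,255))
f=ell(wb,(240,185,290,240));print("foot top",fit(b,cv2.convexHull(f),17),cv2.boundingRect(f))
f=ell(wa,(250,215,300,250));print("foot scene",fit(a,cv2.convexHull(f),17),cv2.boundingRect(f))
kb=cv2.inRange(hb,(3,90,60),(20,230,255));k=ell(kb,(250,190,276,222));print("knob",cv2.boundingRect(k),fit(b,k,128))
ka=cv2.inRange(ha,(3,90,60),(20,230,255));k2=ell(ka,(262,190,288,212));print("knob sc",cv2.boundingRect(k2),fit(a,k2,128))
f=ell(wb,(325,170,405,255));print("press top",cv2.boundingRect(f),fit(b,cv2.convexHull(f),62))
rb=cv2.inRange(hb,(0,150,90),(6,255,255))|cv2.inRange(hb,(174,150,90),(180,255,255))
for bx in((335,170,370,195),(365,230,400,255)):
    f=ell(rb,bx);m=cv2.moments(f);u,v=m['m10']/m['m00'],m['m01']/m['m00'];print("tab",u,v,onz(b,u,v,45),pt(b,u,v))
for u,v in((367,212),(263,207),(255,128),(225,158),(307,303),(330,130),(300,100)): print(u,v,np.round(pt(b,u,v)))
for u,v in((350,100),(400,300),(340,150)): print(u,v,np.round(pt(a,u,v)))
im=b["image"][150:280,200:410,::-1];cv2.imwrite("pics/crop0.png",cv2.resize(im,None,fx=3.7,fy=3.7,interpolation=cv2.INTER_CUBIC))
E
```

```text
cam [ 337. -662.  883.]
cam [ 438.   69. 1006.]
plate top [548.6  64.9  91.6 548.4  64.9  90.4]
plate scene [547.8  63.5  91.5 548.3  62.8  77.6]
foot top [545.6  81.2  37.5 545.7  81.2  37.2] (244, 194, 39, 39)
foot scene [544.9  76.8  39.8 544.8  76.6  38.3] (260, 224, 30, 24)
knob (252, 196, 22, 25) [543.3  81.6  21.1 543.9  81.   18.8]
knob sc (262, 194, 26, 18) [546.9  78.5  35.6 545.7  77.5  28. ]
press top (331, 178, 68, 71) [ 543.5 -108.4   66.9  542.4 -106.7   63.9]
tab 349.6666666666667 179.83333333333334 [607.67938717 -81.17752407  45.        ] [606.99782513 -80.57485437  48.86512304]
tab 381.85 246.4 [ 482.8938292  -140.99400166   45.        ] [ 482.62069788 -139.71250231   50.8740282 ]
367 212 [ 546. -111.   58.]
263 207 [543.  80. 137.]
255 128 [674.  95. 157.]
225 158 [637. 150.  87.]
307 303 [384.   5. 131.]
330 130 [687. -37. 106.]
300 100 [717.  20. 177.]
350 100 [ 473. -381.  689.]
400 300 [ 426. -560.  702.]
340 150 [ 477. -367.  629.]
```

View pics/crop0.png

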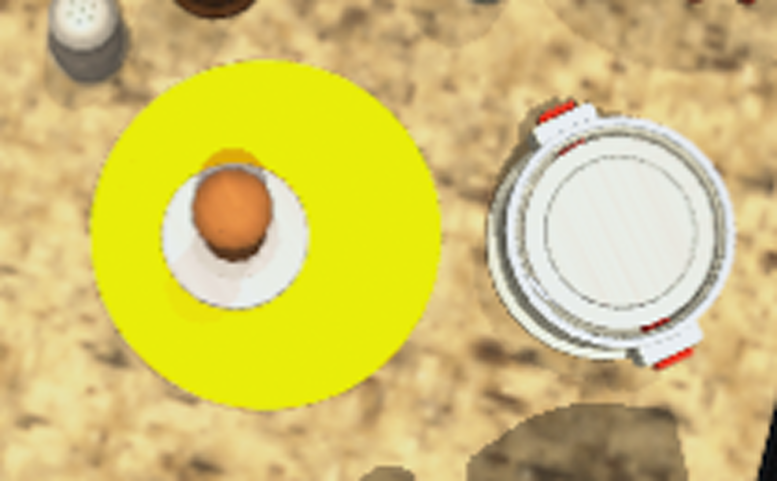

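The crop confirms the wooden knob on the steel foot at crop (233,212), and the press centre near crop (621,232), with its catches along the line (557,110)–(673,357). Next I'll refine the press centre, check bowl clearance and work out the first shift.

```bash
cat >> h.py <<'E'
from scipy.spatial.transform import Rotation as Ro
def shift(p,rpy=None):
    o=get_obs();R=Ro.from_euler('xyz',o["tcp_rot"])
    r=None if rpy is None else np.degrees((R.inv()*Ro.from_euler('xyz',rpy)).as_rotvec())
    print("from",np.round(o["tool_pos"],1),np.round(o["tcp_rot"],3),"tool shift m",np.round(R.inv().apply(np.array(p)-o["tool_pos"])/1000,4),"turn",None if r is None else np.round(r,2))
E
python3 - <<'E'
from h import *
import pickle
a,b=pickle.load(open("c0.pkl","rb"))
g=cv2.medianBlur(b["image"][:,:,1],3)
print(cv2.HoughCircles(cv2.resize(g[165:260,320:415],None,fx=4,fy=4,interpolation=cv2.INTER_CUBIC),cv2.HOUGH_GRADIENT,1,10,param1=120,param2=40,minRadius=60,maxRadius=140)[0][:6]/4+[320,165,0])
for u,v,z in((367.8,212.7,62),(367.8,212.4,58),(367.5,212,58)):print(onz(b,u,v,z))
D=b["depth"]
W=[pt(b,u,v) for u in range(340,420,4) for v in range(90,160,4)]
W=np.array([w for w in W if w[2]>20]); print("bowl min x",np.round(W[np.argsort(W[:,0])[:8]]),W[:,2].max())
shift([545,80,200],[np.pi,0,0.0])
E
```

```text
[[366.125      213.375       26.54999924]
 [368.625      214.625       27.125     ]
 [363.625      215.125       29.20000076]
 [363.375      211.625       32.92499924]
 [364.625      208.875       30.72500038]
 [367.625      211.125       30.17499924]]
[ 543.93429797 -111.70645293   62.        ]
[ 544.93951866 -112.47691691   58.        ]
[ 545.67693552 -111.92288563   58.        ]
bowl min x [[ 438.   69. 1006.]
 [ 669. -173.  130.]
 [ 669. -159.  127.]
 [ 670. -166.  127.]
 [ 670. -188.  129.]
 [ 670. -181.  127.]
 [ 670. -153.  123.]
 [ 672.  -55.  106.]] 1006.084262461822
from [ 196.  -486.6  226.1] [-3.14  -0.     0.383] tool shift m [ 0.5354 -0.3953  0.0268] turn [-0.08  0.   21.93]
```

```bash
python3 -m handwheel '[[[0,0,21.9],[0.535,-0.395,0],1],[[0,0,21.9],[0.535,-0.395,0],1],[[0,0,21.9],[0.535,-0.395,0],1],[[0,0,21.9],[0.535,-0.395,0],1],[[0,0,21.9],[0.535,-0.395,0],1],[[0,0,21.9],[0.535,-0.395,0],1],[[0,0,21.9],[0.535,-0.395,0],1],[[0,0,21.9],[0.535,-0.395,0],1],[[0,0,21.9],[0.535,-0.395,0],1],[[0,0,21.9],[0.535,-0.395,0],1],[[0,0,21.9],[0.535,-0.395,0],1],[[0,0,21.9],[0.535,-0.395,0],1]]'; python3 -c "
from h import *
shift([545,80,200],[np.pi,0,0.0])"
```

```text
time: 1.3
tool_pos: [509.7, 23.2, 226.5]
tcp_rot: [3.141, 0.0, 0.001]
contact_force: [0.8, -0.1, 0.6]
grip_width: 91.8
finger_force: 0.0
from [509.7  23.2 226.5] [3.141e+00 0.000e+00 1.000e-03] tool shift m [ 0.0354 -0.0567  0.0264] turn [0.01 0.02 0.05]
```

```bash
python3 -m handwheel '[[[0,0,0],[0.0354,-0.0567,0.026],1],[[0,0,0],[0.0354,-0.0567,0.026],1],[[0,0,0],[0.0354,-0.0567,0.026],1],[[0,0,0],[0.0354,-0.0567,0.05],1],[[0,0,0],[0.0354,-0.0567,0.075],1],[[0,0,0],[0.0354,-0.0567,0.1],1],[[0,0,0],[0.0354,-0.0567,0.12],1],[[0,0,0],[0.0354,-0.0567,0.135],1],[[0,0,0],[0.0354,-0.0567,0.148],1],[[0,0,0],[0.0354,-0.0567,0.148],1]]'; python3 - <<'E'
from h import *
a=cap("scene");b=cap("top")
im=np.hstack([cv2.resize(a["image"][150:280,200:350],None,fx=2.6,fy=2.6),cv2.resize(b["image"][140:270,200:350],None,fx=2.6,fy=2.6)])
cv2.imwrite("pics/g1.png",im[:,:,::-1])
E
```

```text
time: 2.3
tool_pos: [543.3, 77.0, 77.4]
tcp_rot: [3.141, 0.003, -0.0]
contact_force: [-0.3, -1.0, -0.2]
grip_width: 91.6
finger_force: 0.0
```

View pics/g1.png

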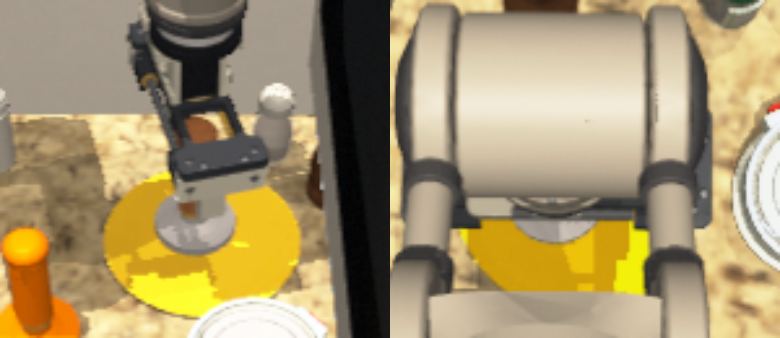

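The scene crop shows the near finger at (210,190) and the handle at (190,205), between the fingers. Before closing I'll let the arm settle and read the pose.

```bash
python3 -m handwheel '[[[0,0,0],[0,0,0],1],[[0,0,0],[0,0,0],1]]'
```

```text
time: 2.6
tool_pos: [545.0, 77.8, 79.6]
tcp_rot: [3.141, -0.002, 0.001]
contact_force: [0.0, 0.6, 0.6]
grip_width: 91.9
finger_force: 0.0
```

```bash
python3 -m handwheel '[[[0,0,0],[0,-0.0015,0.001],1],[[0,0,0],[0,-0.0015,0.001],0.6],[[0,0,0],[0,-0.0015,0.001],0.5],[[0,0,0],[0,-0.0015,0.001],0.4],[[0,0,0],[0,-0.0015,0.001],0],[[0,0,0],[0,-0.0015,0.001],0],[[0,0,0],[0,-0.0015,0.001],0],[[0,0,0],[0,-0.0015,0.001],0],[[0,0,0],[0,-0.0015,0.001],0]]'
```

```text
time: 3.5
tool_pos: [544.6, 79.5, 77.8]
tcp_rot: [-3.141, -0.0, 0.0]
contact_force: [-0.8, 2.1, 0.8]
grip_width: 34.9
finger_force: 29.4
```

```bash
python3 -m handwheel '[[[0,0,0],[0,0,-0.005],0],[[0,0,0],[0,0,-0.02],0],[[0,0,0],[0,0,-0.05],0],[[0,0,0],[0,0,-0.08],0],[[0,0,0],[0,0,-0.08],0],[[0,0,0],[0,0,-0.08],0]]'
python3 - <<'E'
from h import *
a=cap("scene");b=cap("top")
im=np.hstack([cv2.resize(a["image"][150:280,200:350],None,fx=2.6,fy=2.6),cv2.resize(b["image"][140:270,200:350],None,fx=2.6,fy=2.6)])
cv2.imwrite("pics/g2.png",im[:,:,::-1])
E
```

```text
time: 4.1
tool_pos: [544.2, 79.3, 157.4]
tcp_rot: [3.141, -0.0, 0.001]
contact_force: [0.3, 0.2, -4.7]
grip_width: 34.4
finger_force: 29.8
```

View pics/g2.png

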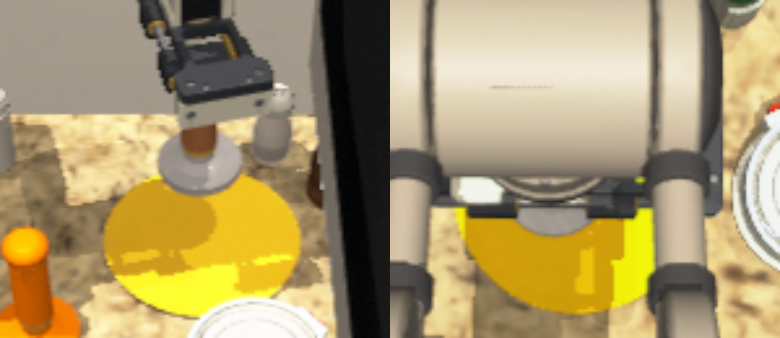

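The presser is lifted and upright, with its foot at left crop (200,163) clear of the plate. Moving it over the press.

```bash
python3 -m handwheel '[[[0,0,0],[0,0.02,-0.006],0],[[0,0,0],[0,0.05,-0.006],0],[[0,0,0],[0,0.085,-0.006],0],[[0,0,0],[0,0.12,-0.006],0],[[0,0,0],[0,0.15,-0.006],0],[[0,0,0],[0,0.175,-0.006],0],[[0,0,0],[0,0.191,-0.006],0],[[0,0,0],[0,0.191,-0.006],0],[[0,0,0],[0,0.191,-0.006],0],[[0,0,0],[0,0.191,-0.006],0]]'
python3 - <<'E'
from h import *
import pickle
a=cap("scene");b=cap("top");pickle.dump((a,b),open("c1.pkl","wb"))
im=np.hstack([cv2.resize(a["image"][200:345,230:360],None,fx=3,fy=3),cv2.resize(b["image"][150:295,300:430],None,fx=3,fy=3)])
cv2.imwrite("pics/g3.png",im[:,:,::-1])
E
```

```text
time: 5.2
tool_pos: [544.4, -110.5, 163.3]
tcp_rot: [-3.141, 0.001, 0.002]
contact_force: [-0.7, 0.3, -3.7]
grip_width: 34.6
finger_force: 29.8
```

View pics/g3.png

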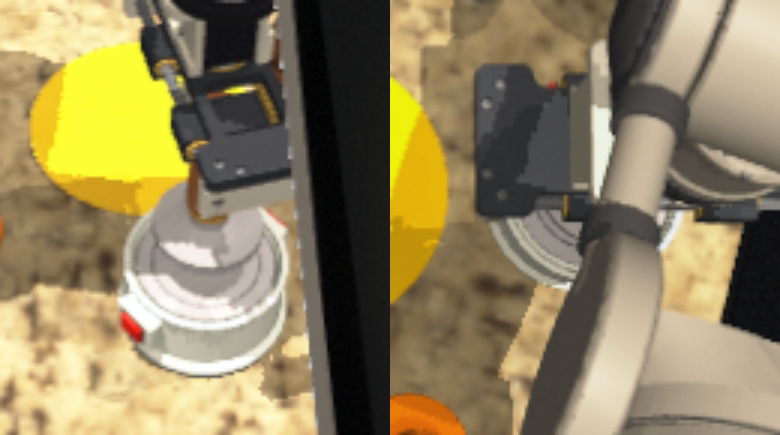

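```bash
cat > fit.py <<'E'
from h import *
from scipy.optimize import least_squares
def circ(c,z,r,g,ang=None,tol=5,n=4):
    e=cv2.Canny(cv2.cvtColor(c["image"],cv2.COLOR_RGB2GRAY),40,100)
    v,u=np.nonzero(e[170:300,230:420]);P=np.array([onz(c,x+230,y+170,z)[:2] for x,y in zip(u,v)])
    s=np.array(g,float)
    for k in range(n):
        d=P-s;q=np.hypot(*d.T);t=np.degrees(np.arctan2(d[:,1],d[:,0]))
        m=abs(q-r)<tol/(1+k*.7)
        if ang:m&=(t>ang[0])&(t<ang[1])
        s=least_squares(lambda s:np.hypot(*(P[m]-s).T)-r,s,loss='soft_l1').x
    return np.round(s,1),m.sum(),round(float(np.abs(np.hypot(*(P[m]-s).T)-r).mean()),2)
E
python3 - <<'E'
from fit import *
import pickle
a0,b0=pickle.load(open("c0.pkl","rb"));a,b=pickle.load(open("c1.pkl","rb"))
for n,c in(("scene",a0),("top",b0)):
    print(n,"rim",circ(c,62,58,(545,-112)),"bore",circ(c,62,51.5,(545,-112)),"plate",circ(c,58,48.5,(545,-112)))
print("foot c0",circ(a0,7,38,(545,79),(-170,-10)),circ(b0,17,38,(545,80)))
for z in(92.5,):print("foot now scene",circ(a,z,38,(545,-111),(-180,0)),circ(a,z,38,(543,-113),(-170,-10)))
E
```

```text
scene rim (array([ 545.6, -111.1]), np.int64(73), 0.65) bore (array([ 546.5, -109.1]), np.int64(83), 0.72) plate (array([ 546.4, -109. ]), np.int64(64), 0.76)
top rim (array([ 545.1, -111.6]), np.int64(179), 0.63) bore (array([ 544.8, -114.3]), np.int64(138), 0.78) plate (array([ 544.8, -111.1]), np.int64(154), 0.78)
foot c0 (array([546.7,  80.6]), np.int64(31), 0.59) (array([547.7,  80.7]), np.int64(93), 0.63)
foot now scene (array([ 545.8, -109.7]), np.int64(37), 0.59) (array([ 545.9, -109.7]), np.int64(34), 0.59)
```

Foot (545.8,-109.7) and press (545.8,-110.5) agree in the same camera. Descending to just above contact, then pressing.

```bash
python3 -m handwheel '[[[0,0,0],[0,0.001,0.01],0],[[0,0,0],[0,0.001,0.02],0],[[0,0,0],[0,0.001,0.028],0],[[0,0,0],[0,0.001,0.033],0],[[0,0,0],[0,0.001,0.037],0],[[0,0,0],[0,0.001,0.041],0],[[0,0,0],[0,0.001,0.041],0],[[0,0,0],[0,0.001,0.041],0]]'
```

```text
time: 6.1
tool_pos: [544.9, -112.7, 123.2]
tcp_rot: [3.141, -0.001, 0.001]
contact_force: [-0.2, 0.6, -0.3]
grip_width: 34.6
finger_force: 29.4
```

```bash
python3 -m handwheel '[[[0,0,0],[0,0,0.004],0],[[0,0,0],[0,0,0.008],0],[[0,0,0],[0,0,0.012],0],[[0,0,0],[0,0,0.015],0],[[0,0,0],[0,0,0.017],0],[[0,0,0],[0,0,0.018],0],[[0,0,0],[0,0,0.018],0]]'; python3 -m handwheel '[[[0,0,0],[0,0,0.001],0],[[0,0,0],[0,0,0.002],0],[[0,0,0],[0,0,0.002],0]]';  python3 -m handwheel '[[[0,0,0],[0,0,0.001],0],[[0,0,0],[0,0,0.0015],0],[[0,0,0],[0,0,0.0015],0]]'
```

```text
time: 6.8
tool_pos: [545.2, -112.8, 105.3]
tcp_rot: [3.141, -0.002, 0.001]
contact_force: [0.2, -0.1, 5.5]
grip_width: 34.8
finger_force: 28.9
time: 7.1
tool_pos: [545.3, -112.8, 103.3]
tcp_rot: [3.141, -0.002, 0.001]
contact_force: [0.2, 1.4, 5.9]
grip_width: 34.9
finger_force: 28.9
time: 7.4
tool_pos: [545.2, -112.8, 101.7]
tcp_rot: [3.141, -0.002, 0.001]
contact_force: [-0.6, 0.1, 4.9]
grip_width: 34.9
finger_force: 29.0
```

```bash
python3 -m handwheel '[[[0,0,0],[0,0,0.001],0],[[0,0,0],[0,0,0.001],0]]'; python3 -m handwheel '[[[0,0,0],[0,0,0.001],0],[[0,0,0],[0,0,0.001],0]]';  python3 -m handwheel '[[[0,0,0],[0,0,0.001],0],[[0,0,0],[0,0,0.001],0]]'
```

```text
time: 7.6
tool_pos: [545.4, -112.9, 101.0]
tcp_rot: [3.141, -0.002, 0.001]
contact_force: [-0.6, 1.4, 6.9]
grip_width: 34.7
finger_force: 28.8
time: 7.8
tool_pos: [546.2, -113.1, 100.9]
tcp_rot: [3.14, -0.004, 0.0]
contact_force: [0.1, 0.8, 11.7]
grip_width: 34.9
finger_force: 28.4
time: 8.0
tool_pos: [546.8, -113.3, 100.7]
tcp_rot: [3.14, -0.006, 0.001]
contact_force: [0.4, 2.0, 14.6]
grip_width: 34.7
finger_force: 28.1
```

```bash
python3 -m handwheel '[[[0,0,0],[0,0,0.001],0],[[0,0,0],[0,0,0.002],0],[[0,0,0],[0,0,0.002],0]]'; python3 -m handwheel '[[[0,0,0],[0,0,-0.004],0],[[0,0,0],[0,0,-0.008],0],[[0,0,0],[0,0,-0.012],0],[[0,0,0],[0,0,-0.012],0]]'
```

```text
time: 8.3
tool_pos: [548.1, -113.6, 100.2]
tcp_rot: [3.138, -0.01, 0.001]
contact_force: [0.8, 1.7, 22.6]
grip_width: 34.7
finger_force: 27.3
time: 8.7
tool_pos: [544.2, -112.6, 107.8]
tcp_rot: [-3.141, 0.001, 0.001]
contact_force: [1.0, 0.6, -3.9]
grip_width: 34.7
finger_force: 29.8
```

The force reads only the presser's weight (-3.9 N) at 107.8, so the plate stayed down. Lifting out and going back over the yellow plate.

```bash
python3 -m handwheel '[[[0,0,0],[0,0,-0.02],0],[[0,0,0],[0,0,-0.04],0],[[0,0,0],[0,0,-0.055],0],[[0,0,0],[0,0,-0.055],0],[[0,0,0],[0,-0.03,-0.055],0],[[0,0,0],[0,-0.065,-0.055],0],[[0,0,0],[0,-0.1,-0.055],0],[[0,0,0],[0,-0.135,-0.055],0],[[0,0,0],[0,-0.165,-0.055],0],[[0,0,0],[0,-0.183,-0.055],0],[[0,0,0],[0,-0.183,-0.055],0],[[0,0,0],[0,-0.183,-0.055],0]]'
python3 - <<'E'
from h import *
import pickle
a=cap("scene");b=cap("top");pickle.dump((a,b),open("c2.pkl","wb"))
im=np.hstack([cv2.resize(a["image"][190:335,230:360],None,fx=3,fy=3),cv2.resize(b["image"][150:295,300:430],None,fx=3,fy=3)])
cv2.imwrite("pics/g4.png",im[:,:,::-1])
E
```

```text
time: 9.9
tool_pos: [543.9, 70.4, 161.9]
tcp_rot: [3.141, 0.002, 0.002]
contact_force: [-0.3, -0.6, -4.0]
grip_width: 34.8
finger_force: 29.8
```

View pics/g4.png

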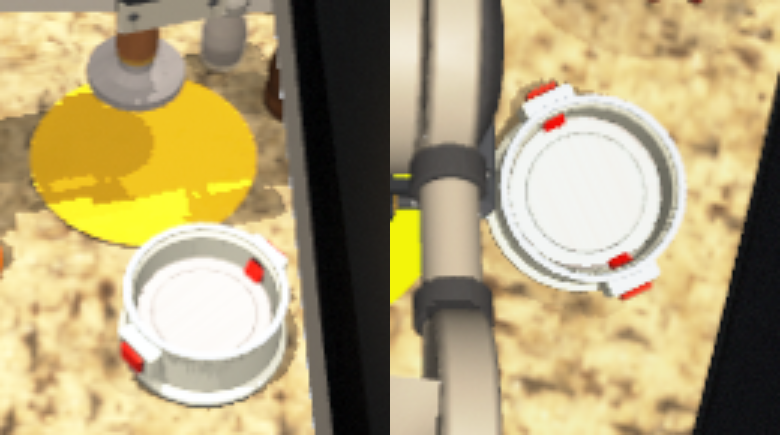

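Both red noses now show over the lowered plate, at right crop (553,122) and (620,260). I'll check its level by depth.

```bash
python3 - <<'E'
from h import *
import pickle
a0,b0=pickle.load(open("c0.pkl","rb"));a,b=pickle.load(open("c2.pkl","rb"))
for n,c in(("before",b0),("after",b)):
    P=np.array([pt(c,u,v) for u in range(345,390) for v in range(190,235)]);P=P[np.hypot(P[:,0]-545,P[:,1]+111)<38]
    A=np.c_[P[:,0]-545,P[:,1]+111,np.ones(len(P))];s=np.linalg.lstsq(A,P[:,2],rcond=None)[0];print(n,np.round(s,4),len(P))
E
```

```text
before [ 1.90000e-03 -6.90000e-03  5.85971e+01] 1299
after [ 6.50000e-03 -2.70000e-03  3.34368e+01] 1238
```

The plate dropped 25.2 mm and is level, so it is latched. Setting the presser down.

```bash
python3 -m handwheel '[[[0,0,0],[0,0,0.025],0],[[0,0,0],[0,0,0.05],0],[[0,0,0],[0,0,0.067],0],[[0,0,0],[0,0,0.075],0],[[0,0,0],[0,0,0.079],0],[[0,0,0],[0,0,0.081],0],[[0,0,0],[0,0,0.081],0],[[0,0,0],[0,0,0.081],0]]'; python3 -m handwheel '[[[0,0,0],[0,0,0.001],0],[[0,0,0],[0,0,0.001],0]]'; python3 -m handwheel '[[[0,0,0],[0,0,0.001],0],[[0,0,0],[0,0,0.001],0]]'
```

```text
time: 10.8
tool_pos: [545.0, 70.3, 83.0]
tcp_rot: [3.141, -0.001, 0.001]
contact_force: [-0.5, 0.9, -3.3]
grip_width: 34.8
finger_force: 29.8
time: 11.0
tool_pos: [544.6, 70.4, 81.5]
tcp_rot: [3.141, -0.001, 0.001]
contact_force: [-0.6, -0.2, -3.3]
grip_width: 34.6
finger_force: 29.8
time: 11.2
tool_pos: [544.4, 70.4, 80.2]
tcp_rot: [3.141, 0.0, 0.001]
contact_force: [0.3, -0.0, -3.3]
grip_width: 34.6
finger_force: 29.8
```

```bash
python3 -m handwheel '[[[0,0,0],[0,0,0.001],0],[[0,0,0],[0,0,0.001],0]]'; python3 -m handwheel '[[[0,0,0],[0,0,0.001],0],[[0,0,0],[0,0,0.001],0]]'; python3 -m handwheel '[[[0,0,0],[0,0,0.001],0],[[0,0,0],[0,0,0.001],0]]'
```

```text
time: 11.4
tool_pos: [544.4, 70.4, 79.1]
tcp_rot: [3.141, 0.0, 0.001]
contact_force: [-0.2, 0.6, -4.0]
grip_width: 34.6
finger_force: 29.8
time: 11.6
tool_pos: [544.5, 70.4, 78.1]
tcp_rot: [3.142, 0.0, 0.001]
contact_force: [0.1, 0.2, -3.6]
grip_width: 35.0
finger_force: 29.8
time: 11.8
tool_pos: [544.9, 70.5, 78.0]
tcp_rot: [-3.142, -0.001, 0.001]
contact_force: [-1.5, 1.0, 3.1]
grip_width: 34.8
finger_force: 29.1
```

```bash
python3 -m handwheel '[[[0,0,0],[0,0,0],0.4],[[0,0,0],[0,0,0],0.45],[[0,0,0],[0,0,0],0.6],[[0,0,0],[0,0,0],0.9],[[0,0,0],[0,0,0],0.9],[[0,0,0],[0,0,0],0.9],[[0,0,0],[0,0,0],0.9],[[0,0,0],[0,0,0],0.9]]'; python3 -m handwheel '[[[0,0,0],[0,0,-0.01],0.9],[[0,0,0],[0,0,-0.03],0.9],[[0,0,0],[0,0,-0.07],0.9],[[0,0,0],[0,0,-0.11],0.9],[[0,0,0],[0,0,-0.15],0.9],[[0,0,0],[0.0,0.05,-0.16],0.9],[[0,0,0],[-0.05,0.1,-0.16],0.9],[[0,0,0],[-0.09,0.14,-0.16],0.9],[[0,0,0],[-0.11,0.18,-0.16],0.9],[[0,0,0],[-0.13,0.22,-0.16],0.9],[[0,0,0],[-0.15,0.26,-0.16],0.9],[[0,0,0],[-0.15,0.26,-0.16],0.9]]'
python3 - <<'E'
from fit import *
a=cap("scene");b=cap("top")
print(get_obs()["tool_pos"])
im=np.hstack([cv2.resize(a["image"][150:345,180:340],None,fx=2.4,fy=2.4),cv2.resize(b["image"][120:315,210:370],None,fx=2.4,fy=2.4)])
cv2.imwrite("pics/g5.png",im[:,:,::-1])
E
```

```text
time: 12.6
tool_pos: [544.5, 70.3, 77.2]
tcp_rot: [3.141, -0.0, 0.001]
contact_force: [0.5, 0.4, -0.3]
grip_width: 81.5
finger_force: 0.0
time: 13.8
tool_pos: [392.7, -193.2, 238.2]
tcp_rot: [3.14, -0.001, -0.004]
contact_force: [-0.1, 0.6, -0.0]
grip_width: 82.9
finger_force: 0.0
[ 394.08441186 -190.96601867  237.87741148]
```

View pics/g5.png

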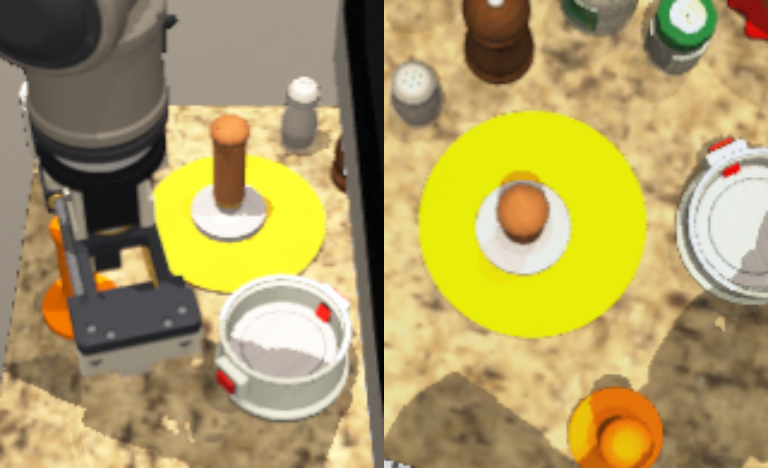

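The presser stands upright with its whole foot on the yellow plate (right crop (523,228)). The press plate is still down under both red noses, the orange look-alike hasn't moved, and the arm is clear of everything.

```bash
python3 -c "
from plant import close_job
print(close_job())"
```

```text
the job is handed in; nothing more can be done
None
```

I pressed the ejector plate fully home with the presser: it dropped 25.2 mm, sits level and is held under both red catches. The presser is back upright with its whole foot on the yellow plate, and the job was handed in at about 14 s.

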